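# Lift a tape roll off its spindle and slide it on to the chopping board

## Task

Take the green tape roll off its stand: swing the red retaining arm well clear, raise the lifter by its yellow handle to its top stop so that the roll slides up off the spindle, and slide the roll, flat and without picking it up, across on to the wooden chopping board, centred on the dark round inlay. Then push the empty lifter fully down again and swing the red arm all the way back over it, and let go. Do not shift the bowl, scoop, jar or mug.

Things in the scene. Friction and masses are not known exactly. Their poses are not given: they have to be found in the camera images.
- stand: fixed dark steel stand; origin on the table under the spindle axis, z up. Base 6 mm thick, x -120 to +85, y +-46 mm. Spindle on this axis, 24 mm diameter, top at z 54. Red arm's column at x +62, y 0; yellow lifter handle on the -x side. The board is beside its +y or -y side, the slab on the other; their near edges are about 52 to 66 mm from the axis
- lifter (a joint): vertical slide of the aluminium lifter plate, m: 0 = fully down (start), up to the top stop 0.048. Ring plate 84 mm across, hole 34 mm, its top at z 12 mm down, 60 mm at the stop (5 mm above the board). Friction (6 N) holds it anywhere, with or without the roll; 8 to 10 N raises it loaded, 5 N pushes it down empty. Does not strike the red arm: only the roll does
- lift_grip (a point): top centre of the lifter's yellow handle, an upright block 16 mm (stand x) by 24 mm (stand y) by 44 mm tall, 95 mm from the spindle axis toward the stand's -x; z 56 mm with the lifter down, 104 mm at the top stop; moves with the lifter. A 6 mm tongue joins its foot to the plate
- keeper (a joint): hinge of the red retaining arm about its vertical column, rad: 0 = along the stand's -x, over the roll (its stop); starts at 0 to 0.45; grows anticlockwise from above, toward the stand's -y, to 2.2. Light friction, stays where left. Clear of the roll above about 1.6. Bar 12 mm wide, 40 mm long, z 44 to 52 mm, so it stops the roll from rising
- keeper_pin (a point): top centre of the red arm's upright pin, 12 mm diameter, 38 mm tall (z 52 to 90 mm), 32 mm from the hinge axis, which is at stand x +62 mm, y 0; it moves with the arm
- roll: green roll of tape with a brown core, lying flat on the lifter round the spindle: 96 mm outside diameter, 32 mm bore, 30 mm high, 0.13 to 0.25 kg; origin at the centre of its underside, z up
- board: fixed thick pale wooden chopping board, 320 (x) by 180 (y) by 55 mm high; origin at the centre of its underside; lies nearly parallel to the stand
- inlay (a point): centre, on the board's top (z 55 mm), of the flush dark round inlay, 96 mm across, in the middle of the board; the roll is to stand centred here
- slab: fixed marble slab, 320 by 180 by 20 mm high, on the other side of the stand; origin at the centre of its underside
- bowl: loose white ceramic rice bowl on one end of the board, 100 mm across, 50 mm high; origin at the centre of its underside; leave alone
- scoop: loose blue plastic measuring scoop on the other end of the board, cup 50 mm across, 34 mm high, flat handle along its +y to 82 mm from the origin; origin under the cup's centre; leave alone
- jar: loose glass spice jar with a steel clamp lid on one end of the marble slab, 64 mm across (the clamp wire reaches 37 mm from the axis), 72 mm high; origin at the centre of its underside; leave alone
- mug: loose blue mug on the other end of the slab, 72 mm across, 75 mm high, handle on its +y side; origin at the centre of its underside; leave alone

How it is judged:
On the way, in this order (a step that is already met when the one before it is completed fails the run):
1. the red arm is swung clear of the roll (joint above 1.4 rad) (value of joint keeper above 1.4 rad), for 0.1 s.
2. the lifter is raised to its top and carries the roll above the spindle (value of joint lifter above 0.043 m and z of roll in the frame of stand above 0.054 m and horizontal distance between roll and stand below 0.02 m), for 0.1 s.
3. the roll stands on the board, centred on the inlay within 18 mm (horizontal distance between roll and inlay below 0.018 m and z of roll in the frame of inlay between -0.006 and 0.006 m and angle between roll's own z axis and vertical below 0.1 rad and linear speed of roll below 0.02 m/s), for 0.1 s.
4. the empty lifter is pushed down again (below 6 mm) (value of joint lifter below 0.006 m), for 0.1 s.
5. the red arm is swung back over the lifter (below 0.2 rad) (value of joint keeper below 0.2 rad), for 0.1 s.
At the end, for the whole second after the job is handed in: The roll stands flat, at rest on the board's top, its centre within 18 mm of the inlay's; the lifter is within 6 mm of fully down; the red arm is within 0.2 rad of its stop over the lifter (all of step 3 and value of joint lifter below 0.006 m and value of joint keeper below 0.2 rad); the robot touches nothing.
It fails at once if the bowl, scoop, jar or mug is shifted more than 15 mm (distance of any of bowl, scoop, jar, mug from where it was at the start of the episode above 0.015 m).
It fails at once if the roll is tipped by more than 0.45 rad (angle between roll's own z axis and vertical above 0.45 rad).
It fails at once if the roll is picked up: more than 25 mm above the board's top (z of roll in the frame of inlay above 0.025 m).
It also fails if it takes over 72 s, if anything falls off the work surface, if the arm or the gripper's body presses on something with over 40 N, if the wrist force passes 120 N, or if a joint passes its speed limit or range.

## Robot

A 7-joint arm with a two-finger parallel gripper is mounted at the origin on the work surface. World frame = base frame: x ahead of the robot, y to its left, z up, the work surface at z = 0. Lengths are in m, angles in rad, forces in N, time in s.
With the tool pointing down it reaches from about 0.4 to 0.9 m from the base axis. Payload 5.6 kg.
Tool frame: the origin (TCP) lies at the very end of the fingers, on their centre line; the grasp point (between the pads) lies behind it (arm.grasp_offset is the z of the grasp point in the tool frame, in m); z points along the fingers, y is the line along which they close (so a half turn about z gives the same grasp; the last joint's range is limited). The gripper opens to 92 mm and grips with 3 to 60 N. Pads are 20 mm wide; open, the fingers measure 128 mm over their backs; the gripper's body (75 mm by 189 mm) begins 69 mm behind the grasp point.
Start: joints at [1.202, 0.468, -0.012, 1.603, 0.006, 1.071, -0.056], TCP at [0.208, -0.616, 0.215] pointing down, gripper open.
Joint ranges: [-2.53, 2.53], [-0.31, 2.02], [-1.57, 1.55], [0.28, 2.44], [-1.29, 4.43], [0.15, 1.84], [-2.92, 2.92]. Speed limits (rad/s): [2.57, 2.57, 3.14, 3.14, 3.14, 3.14, 3.14].

## Interface

Orientations are given as a rotation vector (axis times angle).
In Python, from bench import arm, optics gives the robot as it stands.
- The arm moves only by the shell command python3 -m creep 'ROWS' [OPENING]. ROWS is JSON, one flat list of numbers, 6 for each row, row after row: the shift along the tool's x, y, z in units of 1 m (1.0 is 1 m), then the turn, a rotation vector about the tool's x, y, z in units of 60 degrees (1.0 is 60 degrees). In form: [dx, dy, dz, rx, ry, rz, dx, dy, dz, rx, ry, rz, ...]. A call has 1 to 10 rows; each row is the pose to reach, as a shift and turn from the pose commanded when the call began, along the tool's axes at that moment; what a row does not reach only later rows make up. A row lasts 1/8 s, in which the tool goes at most 62.5 mm and 10.7 degrees, less where a joint would pass 70% of its speed; a pose out of reach is approached as far as the arm can. A call with a number of a shift or a turn outside -1 to 1 is refused whole. A call with a gripper value outside its range is refused whole. OPENING is the finger opening in mm, from 0 to 91.9, set as the call begins (- or left out, the last holds). The fingers move at their own pace and stop on an object; the grip force is fixed at half the most. Time passes only in rows, so rows that repeat a pose let the fingers close. It gives the time, the measured TCP pose, the force, the opening and the grip force at its end, in the units of the state.
- arm.get_state(): the state, without advancing time (a new reading comes with each control period).
- optics.camera(name): name is "side" or "top" or "wrist"; returns a dict with "color" (480x640x3 uint8, red, green, blue), "z_map" (480x640 float32, m along the optical axis (not along the pixel's ray), 0 where there is no reading), "fx", "fy", "cx", "cy" (pixels), "extrinsics" (4x4, takes a point from camera to world coordinates). Camera axes: x right, y down, z forward; pixel columns grow to the right and rows downward; lengths in m; the calibration is good to about 2 mm. A picture is of the moment at which its call begins.
- arm.close_job(): hands the job in; it is judged then, once.
The state is a dict: "t": time; "joint_pos": joint angles; "joint_vel": joint speeds; "tau": joint torques, N m; "ee_pos": TCP position; "tool_rot": TCP orientation; "force": force on the tool from outside, world axes, zero at the start; "wrist_torque": the same for the moment, N m; "width": finger opening in m; "grasp_force": force on a finger pad.
Only numpy, scipy, OpenCV 4.12 (cv2) and the standard library are available. Lean on these libraries where they do the work, as an engineer would, in place of code of your own. Each camera call takes 0.05 s, during which the arm holds its last target. There are 200 camera calls.

## Working session

There is one attempt and no reset: what is moved stays moved. The work goes in short steps, Python scripts to look and compute and a shell command to move; the robot and the scene stay as the last step left them, time stands still between calls to the robot, and variables do not carry over. Pictures are saved under pics/ and viewed, at most 10 in all, crops included, and the job is handed in when it is done.

```bash
ls; mkdir -p pics; python3 - <<'E'
from bench import arm, optics
import cv2,numpy as np
print(arm.get_state(), arm.grasp_offset)
for n in ("top","side"):
    c=optics.camera(n); np.savez(f"{n}0.npz",**c)
    cv2.imwrite(f"pics/{n}0.png",c["color"][:,:,::-1]); print(n,c["fx"],c["cx"],c["cy"],c["extrinsics"].round(3).tolist())
E
```

```text
pics
{'t': 0.0, 'joint_pos': array([ 1.20196898,  0.46836562, -0.01161041,  1.60360904,  0.00599   ,
        1.07137617, -0.05631027]), 'joint_vel': array([-1.82851369e-03,  1.07529109e-03,  5.47246079e-04,  2.17512272e-04,
        1.43296711e-03,  1.44379790e-03,  5.85656534e-05]), 'tau': array([ 5.68397672e-05, -5.20570922e+01, -1.25699141e-02, -2.43755293e+01,
       -5.67331142e-02,  1.72547397e-02,  1.55258958e-04]), 'ee_pos': array([ 0.20781879, -0.61528055,  0.21365387]), 'tool_rot': array([-3.09835549e+00, -5.09162934e-01,  6.07114588e-04]), 'force': array([-0.82046692, -0.49477891, -0.38707777]), 'wrist_torque': array([-0.00100185,  0.06726956, -0.04725545]), 'grasp_force': 0.0, 'width': 0.09131013168696805} -0.0187
top 618.6526742676492 328.49823989434094 239.3565750893213 [[0.049, -0.976, 0.211, 0.375], [-0.999, -0.048, 0.009, 0.027], [0.001, -0.211, -0.977, 1.063], [0.0, 0.0, 0.0, 1.0]]
side 589.4796458131794 314.1600341167845 241.3780306802141 [[-0.864, -0.362, 0.35, 0.299], [-0.504, 0.643, -0.577, 0.492], [-0.016, -0.675, -0.737, 0.678], [0.0, 0.0, 0.0, 1.0]]
```

View pics/top0.png

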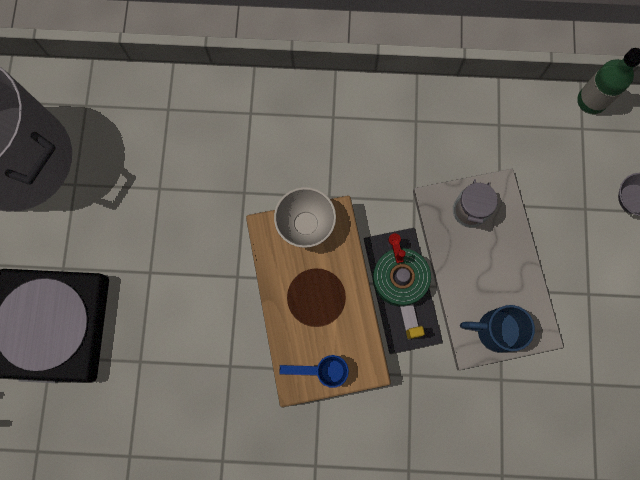

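View pics/side0.png

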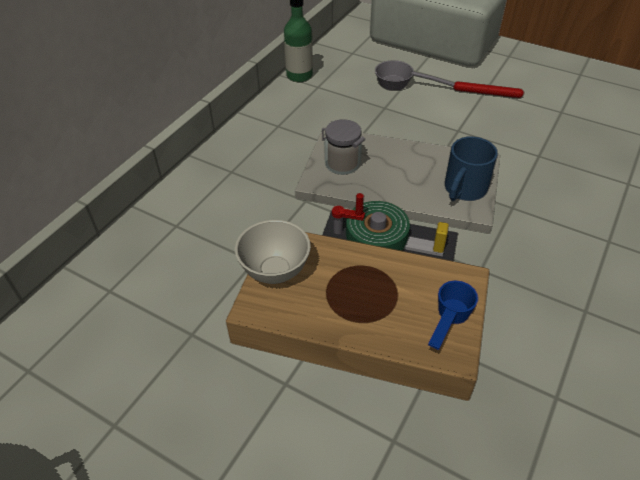

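The top view shows the roll at about (403,277), the inlay at (317,297), the yellow handle at (415,332) and the red pin near (395,242). The board is to the left (+y side) of the stand and the slab to the right. Next I measure their positions.

```bash
cat > h.py <<'E'
from bench import arm, optics
import cv2,numpy as np
from scipy.spatial.transform import Rotation as R
MASK=dict(yellow=((20,120,90),(35,255,255)),red=((0,190,90),(5,255,255)),green=((65,70,40),(90,255,255)),inlay=((0,80,20),(12,189,110)))
def grab(n):
    return optics.camera(n)
def blob(c,name,box=None):
    hsv=cv2.cvtColor(c["color"],cv2.COLOR_RGB2HSV); m=cv2.inRange(hsv,*map(np.array,MASK[name]))
    if box: k=np.zeros_like(m);x0,y0,x1,y1=box;k[y0:y1,x0:x1]=255;m&=k
    n,l,s,ce=cv2.connectedComponentsWithStats(m)
    i=1+np.argmax(s[1:,4]); return l==i
def pts(c,m):
    v,u=np.nonzero(m&(c["z_map"]>0)); z=c["z_map"][v,u]
    p=np.c_[(u-c["cx"])/c["fx"]*z,(v-c["cy"])/c["fy"]*z,z]
    return p@c["extrinsics"][:3,:3].T+c["extrinsics"][:3,3]
def plane(c,uv,h):
    d=c["extrinsics"][:3,:3]@[(uv[0]-c["cx"])/c["fx"],(uv[1]-c["cy"])/c["fy"],1]; o=c["extrinsics"][:3,3]
    return o+d*(h-o[2])/d[2]
def circ(p):
    x,y=p[:,0],p[:,1];s=np.linalg.lstsq(np.c_[2*x,2*y,np.ones(len(x))],x*x+y*y,rcond=None)[0]
    return s[:2],np.sqrt(s[2]+s[:2]@s[:2])
def edge_circle(c,m,h):
    k=max(cv2.findContours(m.astype(np.uint8),cv2.RETR_EXTERNAL,cv2.CHAIN_APPROX_NONE)[0],key=len)[:,0]
    k=cv2.convexHull(k)[:,0]
    return circ(np.array([plane(c,q,h) for q in k]))
def top(c,m,name=""):
    p=pts(c,m); z=np.percentile(p[:,2],97); q=p[p[:,2]>z-.006]
    a=cv2.minAreaRect(q[:,:2].astype(np.float32)*1000)
    print(name,len(p),"z97 %.4f"%z,"mean",q.mean(0).round(4),"rect",np.round(a[0],1),np.round(a[1],1),round(a[2],1))
    return q
E
python3 - <<'E'
from h import *
for n,box in (("top",(360,220,460,360)),("side",(300,180,470,260))):
    c=dict(np.load(n+"0.npz")); print(n)
    for k in("yellow","red","green"): top(c,blob(c,k,box),k)
    g=blob(c,"green",box); p=pts(c,g); 
    print("roll",edge_circle(c,g,.042))
    i=blob(c,"inlay"); print("inlay",edge_circle(c,i,.055),np.median(pts(c,i),0))
    hsv=cv2.cvtColor(c["color"],cv2.COLOR_RGB2HSV)
    for uv in ((403,277),(395,242),(317,297)) if n=="top" else ((378,218),(360,203),(362,293)): print(hsv[uv[1],uv[0]],plane(c,uv,.054))
E
```

```text
top
yellow 134 z97 0.0596 mean [ 0.447  -0.1119  0.0565] rect [ 447.1 -112. ] [15.  22.8] 13.9
red 184 z97 0.0924 mean [ 0.5681 -0.081   0.091 ] rect [568.1 -80.7] [9.2 9.8] 47.0
green 1488 z97 0.0461 mean [ 0.5346 -0.0882  0.0431] rect [539.1 -88.2] [94.3 93.4] 34.2
roll (array([ 0.53896321, -0.0881194 ]), np.float64(0.04756923407340269))
inlay (array([0.49549082, 0.05254269]), np.float64(0.04754916642641232)) [0.49472853 0.05264898 0.05649059]
[154  22  93] [ 0.53524256 -0.08895177  0.054     ]
[  1 221 142] [ 0.59350261 -0.07423387  0.054     ]
[ 10 183  60] [0.49528895 0.05075782 0.054     ]
side
yellow 304 z97 0.0555 mean [ 0.4457 -0.1104  0.0538] rect [ 446. -112.] [15.3 25.7] 14.3
red 167 z97 0.0530 mean [ 0.5877 -0.0748  0.0505] rect [584.1 -78.5] [47.3 21.1] 22.3
green 1285 z97 0.0426 mean [ 0.5315 -0.0844  0.0404] rect [534.2 -87.1] [95.5 88.9] 81.2
roll (array([ 0.53622751, -0.0825216 ]), np.float64(0.04944509464801053))
inlay (array([0.49408955, 0.05291707]), np.float64(0.04669462412782972)) [0.49303243 0.05375657 0.05421233]
[168  13  96] [ 0.536335  -0.0838939  0.054    ]
[  0 242  79] [ 0.57431909 -0.09940462  0.054     ]
[ 11 171  58] [0.49321657 0.05234923 0.054     ]
```

```bash
cat >> h.py <<'E'
YAW=np.radians(14.3); XS=np.array([np.cos(YAW),np.sin(YAW)]); YS=np.array([-XS[1],XS[0]])
S=np.array([.5384,-.0883]); INLAY=np.array([.495,.0527])
def stand(x,y): return S+XS*x/1e3+YS*y/1e3
def go(xy,z,ang,s=None):
    """shift/turn from present pose to world xy, z with tool y along stand-frame angle ang (deg, mod 180)"""
    s=s or arm.get_state(); C=R.from_rotvec(s["tool_rot"]); best=None
    for k in(0,180):
        a=YAW+np.radians(ang+k); y=np.array([np.cos(a),np.sin(a),0]); Z=np.array([0,0,-1.]); T=R.from_matrix(np.c_[np.cross(y,Z),y,Z])
        r=(C.inv()*T).as_rotvec()/(np.pi/3)
        if best is None or np.linalg.norm(r)<np.linalg.norm(best): best=r
    d=C.inv().apply(np.r_[xy,z]-s["ee_pos"]); print("shift",d.round(4),"turn",best.round(3)); return np.r_[d,best]
E
python3 - <<'E'
from h import *
c=dict(np.load("side0.npz")); p=pts(c,blob(c,"red",(300,180,470,260)))
rel=p[:,:2]-S; sx=rel@XS*1e3; sy=rel@YS*1e3
for a in range(10,80,6):
    k=(sx>=a)&(sx<a+6)
    if k.any(): print(a,k.sum(),sy[k].mean().round(),"zmax",p[k,2].max().round(3))
c=dict(np.load("top0.npz")); p=pts(c,blob(c,"red",(360,220,460,360)));rel=p[:,:2]-S; sx=rel@XS*1e3; sy=rel@YS*1e3
k=sx>50; print("column",p[k].max(0), sx[k].max(),sy[k].min(),sy[k].max())
m=p[:,2]>.08; print("pin stand",sx[m].mean(),sy[m].mean(),"handle",stand(-95,0))
go(stand(30,0),.16,-45)
E
```

```text
22 11 2.0 zmax 0.054
28 9 5.0 zmax 0.053
34 15 1.0 zmax 0.052
40 23 0.0 zmax 0.054
46 19 1.0 zmax 0.052
52 25 0.0 zmax 0.052
58 35 1.0 zmax 0.053
64 30 0.0 zmax 0.053
column [ 0.60744955 -0.0638016   0.05722276] 71.25238505554941 -9.736658133956178 9.589131064149473
pin stand 30.5878684207631 -0.2890074746423605 handle [ 0.44634351 -0.11176491]
shift [ 0.5118 -0.3912  0.0543] turn [-0.001 -0.    -0.677]
```

```bash
python3 -m creep '[0.03,-0.02,0,0,0,-0.05, 0.08,-0.06,0,0,0,-0.12, 0.13,-0.10,0,0,0,-0.2, 0.18,-0.14,0,0,0,-0.27, 0.23,-0.18,0,0,0,-0.34, 0.28,-0.21,0,0,0,-0.4, 0.33,-0.25,0,0,0,-0.47, 0.38,-0.29,0,0,0,-0.54, 0.42,-0.32,0,0,0,-0.6, 0.45,-0.34,0,0,0,-0.677]' 34; python3 - <<'E'
from h import *
go(stand(30,0),.16,-45)
E
```

```text
t: 1.35
ee_pos: [0.5265, -0.1467, 0.2144]
tool_rot: [-2.726, -1.561, -0.0]
force: [0.4, 0.5, 0.2]
width: 0.0341
grasp_force: 0.0
shift [0.0775 0.0021 0.0545] turn [-0.    -0.001  0.005]
```

```bash
python3 -m creep '[0.03,0.001,0.01,0,0,0, 0.06,0.002,0.03,0,0,0, 0.0775,0.002,0.054,0,0,0, 0.0775,0.002,0.054,0,0,0, 0.0775,0.002,0.054,0,0,0]' 34; python3 - <<'E'
from h import *
go(stand(30,0),.064,-45)
E
```

```text
t: 1.98
ee_pos: [0.5667, -0.0851, 0.161]
tool_rot: [2.731, 1.552, -0.0]
force: [0.4, -0.3, -0.1]
width: 0.034
grasp_force: 0.0
shift [ 0.004  -0.0015  0.097 ] turn [ 0.     0.    -0.001]
```

```bash
python3 -m creep '[0.002,-0.001,0.01,0,0,0, 0.002,-0.001,0.03,0,0,0, 0.002,-0.001,0.05,0,0,0, 0.002,-0.001,0.07,0,0,0, 0.002,-0.001,0.085,0,0,0, 0.002,-0.001,0.096,0,0,0, 0.002,-0.001,0.096,0,0,0, 0.002,-0.001,0.096,0,0,0]' 34; python3 - <<'E'
from h import *
s=arm.get_state(); go(stand(30,0),.064,-45)
print("now stand",((s["ee_pos"][:2]-S)@XS),((s["ee_pos"][:2]-S)@YS))
import math
print("per-row shifts for arc to 2.0 rad")
C=R.from_rotvec(s["tool_rot"]).inv()
for t in np.linspace(0,2.0,11): 
    d=stand(62-32*math.cos(t),-32*math.sin(t))-stand(30,0); print(C.apply([*d,0]).round(4))
E
```

```text
t: 2.98
ee_pos: [0.5675, -0.0819, 0.0651]
tool_rot: [2.73, 1.553, 0.001]
force: [0.0, 0.4, 0.4]
width: 0.0341
grasp_force: 0.0
shift [ 0.0009 -0.0005  0.0011] turn [ 0.001 -0.    -0.   ]
now stand 0.029741531280090782 -0.0009674090471178432
per-row shifts for arc to 2.0 rad
[0. 0. 0.]
[-0.004   0.0049  0.    ]
[-0.007   0.0106  0.    ]
[-0.0088  0.0167  0.    ]
[-0.0094  0.0231  0.    ]
[-0.0086  0.0294  0.    ]
[-0.0067  0.0355  0.    ]
[-0.0035  0.0411  0.    ]
[0.0007 0.0459 0.    ]
[0.0057 0.0498 0.    ]
[0.0115 0.0526 0.    ]
```

```bash
python3 -m creep '[0,0,0,0,0,0, 0,0,0,0,0,0, 0,0,0,0,0,0]' 17; python3 -m creep '[-0.004,0.005,0,0,0,0, -0.007,0.0106,0,0,0,0, -0.0088,0.0167,0,0,0,0, -0.0094,0.023,0,0,0,0, -0.0086,0.0294,0,0,0,0, -0.0067,0.0355,0,0,0,0, -0.0035,0.041,0,0,0,0, 0.0007,0.046,0,0,0,0, 0.0057,0.050,0,0,0,0, 0.0115,0.0535,0,0,0,0]' 17; python3 -m creep '[0.002,0.002,0,0,0,0, 0.003,0.002,0,0,0,0, 0.003,0.002,0,0,0,0]' 40;  python3 -m creep '[0,0,-0.02,0,0,0, 0,0,-0.06,0,0,0, 0,0,-0.1,0,0,0, 0,0,-0.1,0,0,0]' 40; python3 - <<'E'
from h import *
c=grab("side"); np.savez("side1.npz",**c); cv2.imwrite("pics/side1.png",c["color"][100:400,160:560,::-1])
c=grab("wrist"); cv2.imwrite("pics/wrist1.png",c["color"][:,:,::-1])
go(stand(-95,0),.14,90)
E
```

```text
t: 3.35
ee_pos: [0.5672, -0.0819, 0.0648]
tool_rot: [2.73, 1.553, 0.0]
force: [0.1, 0.5, 0.9]
width: 0.0171
grasp_force: 0.0
t: 4.6
ee_pos: [0.6193, -0.099, 0.0646]
tool_rot: [-2.73, -1.554, 0.0]
force: [-2.7, -0.7, 0.3]
width: 0.017
grasp_force: 0.9
t: 4.97
ee_pos: [0.6224, -0.0977, 0.0647]
tool_rot: [2.73, 1.554, 0.001]
force: [-0.0, -0.3, 1.1]
width: 0.0399
grasp_force: 0.0
t: 5.48
ee_pos: [0.6249, -0.0979, 0.1699]
tool_rot: [2.726, 1.551, 0.011]
force: [0.1, 0.4, -0.5]
width: 0.0399
grasp_force: 0.0
shift [-0.1017 -0.1442  0.0254] turn [ 0.001 -0.001  0.75 ]
```

View pics/wrist1.png

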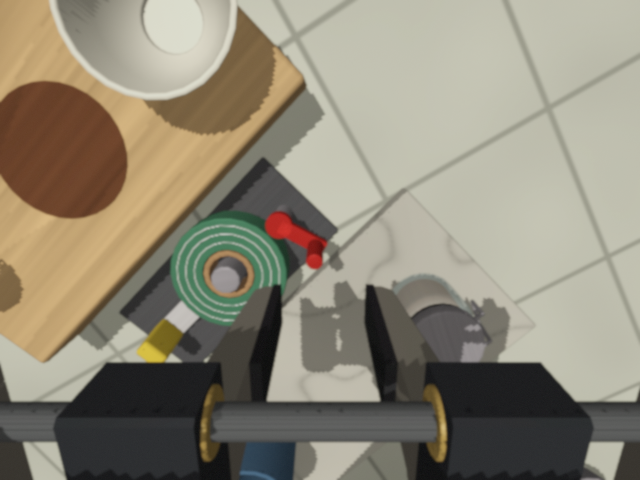

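The red arm is now at about 2.0 rad (column at (278,225), tip at (325,243)), so it is clear of the roll. Next is the handle.

```bash
python3 -m creep '[-0.02,-0.03,0,0,0,0.12, -0.045,-0.065,0,0,0,0.28, -0.07,-0.10,0,0,0,0.44, -0.09,-0.13,0.01,0,0,0.6, -0.1017,-0.1442,0.02,0,0,0.75, -0.1017,-0.1442,0.025,0,0,0.75, -0.1017,-0.1442,0.025,0,0,0.75, -0.1017,-0.1442,0.025,0,0,0.75]' 46; python3 - <<'E'
from h import *
go(stand(-95,0),.03,90)
E
```

```text
t: 6.58
ee_pos: [0.4472, -0.1113, 0.1396]
tool_rot: [-3.117, -0.394, -0.001]
force: [-0.2, -0.2, 0.0]
width: 0.0461
grasp_force: 0.0
shift [-0.001   0.0003  0.1096] turn [-0.    -0.     0.002]
```

```bash
python3 -m creep '[0,0,0.02,0,0,0, 0,0,0.05,0,0,0, -0.001,0,0.08,0,0,0, -0.001,0,0.10,0,0,0, -0.001,0,0.108,0,0,0, -0.001,0,0.108,0,0,0, -0.001,0,0.108,0,0,0]' 46; python3 -m creep '[0,0,0,0,0,0, 0,0,0,0,0,0, 0,0,0,0,0,0, 0,0,0,0,0,0, 0,0,0,0,0,0]' 10
```

```text
t: 7.45
ee_pos: [0.446, -0.1119, 0.0323]
tool_rot: [3.117, 0.391, 0.002]
force: [0.6, 0.2, 0.2]
width: 0.0458
grasp_force: 0.0
t: 8.07
ee_pos: [0.4459, -0.1135, 0.032]
tool_rot: [3.115, 0.389, 0.002]
force: [0.8, -5.0, 0.8]
width: 0.0239
grasp_force: 30.0
```

```bash
python3 -m creep '[0,-0.001,-0.005,0,0,0, 0,-0.001,-0.010,0,0,0, 0,-0.001,-0.016,0,0,0, 0,-0.001,-0.022,0,0,0, 0,-0.001,-0.028,0,0,0, 0,-0.001,-0.034,0,0,0, 0,-0.001,-0.040,0,0,0, 0,-0.001,-0.045,0,0,0, 0,-0.001,-0.049,0,0,0, 0,-0.001,-0.050,0,0,0]' 10; python3 -m creep '[0,0,0,0,0,0, 0,0,0,0,0,0, 0,0,0,0,0,0]' 10
```

```text
t: 9.32
ee_pos: [0.446, -0.1133, 0.0806]
tool_rot: [3.115, 0.388, 0.004]
force: [10.5, -9.2, -27.6]
width: 0.0235
grasp_force: 30.0
t: 9.7
ee_pos: [0.446, -0.1133, 0.0804]
tool_rot: [3.115, 0.388, 0.004]
force: [8.4, -9.4, -20.1]
width: 0.0236
grasp_force: 30.0
```

```bash
python3 -m creep '[0,0,0.001,0,0,0, 0,0,0.001,0,0,0, 0,0,0.001,0,0,0, 0,0,0.001,0,0,0]' 46; python3 -m creep '[0,0,-0.02,0,0,0, 0,0,-0.05,0,0,0, 0,0,-0.08,0,0,0, 0,0,-0.11,0,0,0, 0,0,-0.12,0,0,0, 0,0,-0.12,0,0,0]' 46; python3 - <<'E'
from h import *
c=grab("side"); cv2.imwrite("pics/side2.png",c["color"][100:400,160:560,::-1])
box=(300,130,470,260)
top(c,blob(c,"yellow",box),"yellow"); top(c,blob(c,"green",box),"green"); print(edge_circle(c,blob(c,"green",box),.09))
go(stand(0,-85),.2,0)
E
```

```text
t: 10.2
ee_pos: [0.4451, -0.1106, 0.0808]
tool_rot: [3.117, 0.391, 0.0]
force: [-0.0, 0.2, 0.0]
width: 0.0464
grasp_force: 0.0
t: 10.95
ee_pos: [0.445, -0.1108, 0.2006]
tool_rot: [3.117, 0.39, 0.001]
force: [0.2, 0.1, -0.2]
width: 0.0458
grasp_force: 0.0
yellow 316 z97 0.1038 mean [ 0.4451 -0.1075  0.1019] rect [ 445.8 -110.1] [15.  21.2] 17.0
green 2154 z97 0.0901 mean [ 0.5358 -0.0832  0.0883] rect [537.6 -86.8] [93.4 95.9] 50.7
(array([ 0.53278485, -0.07378407]), np.float64(0.05511894745083878))
shift [ 0.0965  0.0864 -0.0002] turn [0.0e+00 1.0e-03 1.5e+00]
```

View pics/side2.png

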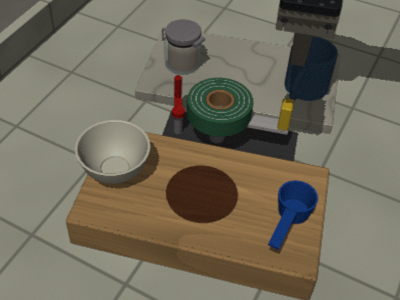

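The lifter is at its top (yellow z 0.104) and the roll sits raised and flat above the spindle. I'll now go behind it, turned 90°.

```bash
python3 -m creep '[0.015,0.015,0,0,0,0.13, 0.03,0.03,0,0,0,0.28, 0.05,0.045,0,0,0,0.44, 0.07,0.06,0,0,0,0.60, 0.085,0.075,0,0,0,0.75, 0.09,0.08,0,0,0,0.9, 0.09,0.08,0,0,0,0.9]' 64; python3 - <<'E'
from h import *
print(arm.get_state()["joint_pos"].round(2)); go(stand(-1,-76),.17,0)
E
```

```text
t: 11.88
ee_pos: [0.5514, -0.166, 0.1986]
tool_rot: [2.955, -1.065, -0.005]
force: [0.7, -0.7, -1.3]
width: 0.0635
grasp_force: 0.0
[ 0.3   0.37 -0.08  1.8   0.04  0.98 -2.06]
shift [ 0.0013 -0.0061  0.0286] turn [0.002 0.002 0.601]
```

Joint 7 would hit its limit turning this way, so I'll turn the other way (-144°).

```bash
python3 -m creep '[0,0,0,0,0,-0.16, 0,0,0,0,0,-0.33, 0,0,0,0,0,-0.5, 0,0,0,0,0,-0.67, 0,0,0,0,0,-0.84, 0,0,0,0,0,-1.0, 0,0,0,0,0,-1.0]' 64;  python3 -m creep '[0,0,0,0,0,-0.16, 0,0,0,0,0,-0.33, 0,0,0,0,0,-0.5, 0,0,0,0,0,-0.67, 0,0,0,0,0,-0.84, 0,0,0,0,0,-1.0, 0,0,0,0,0,-1.0]' 64; python3 - <<'E'
from h import *
print(arm.get_state()["joint_pos"].round(2)); go(stand(-1,-76),.17,0)
E
```

```text
t: 12.75
ee_pos: [0.5511, -0.1658, 0.1998]
tool_rot: [-3.091, -0.554, 0.002]
force: [-0.0, -0.4, -0.3]
width: 0.0638
grasp_force: 0.0
t: 13.62
ee_pos: [0.5515, -0.166, 0.2001]
tool_rot: [-2.404, -2.021, 0.0]
force: [1.1, 0.6, -0.0]
width: 0.064
grasp_force: 0.0
[ 0.62  0.41 -0.49  1.78  0.23  1.01 -0.13]
shift [0.0046 0.004  0.0301] turn [-0.001 -0.    -0.403]
```

```bash
python3 -m creep '[0.002,0.002,0.01,0,0,-0.15, 0.0046,0.004,0.02,0,0,-0.3, 0.0046,0.004,0.03,0,0,-0.403, 0.0046,0.004,0.03,0,0,-0.403, 0.0046,0.004,0.03,0,0,-0.403]' 64; python3 - <<'E'
from h import *
go(stand(-1,-76),.067,0)
c=grab("wrist"); cv2.imwrite("pics/wrist2.png",c["color"][:,:,::-1])
E
```

```text
t: 14.25
ee_pos: [0.5568, -0.1623, 0.1708]
tool_rot: [1.928, 2.48, -0.0]
force: [0.6, 0.3, -0.3]
width: 0.0642
grasp_force: 0.0
shift [ 0.0002 -0.0005  0.1038] turn [ 0.     0.    -0.001]
```

View pics/wrist2.png

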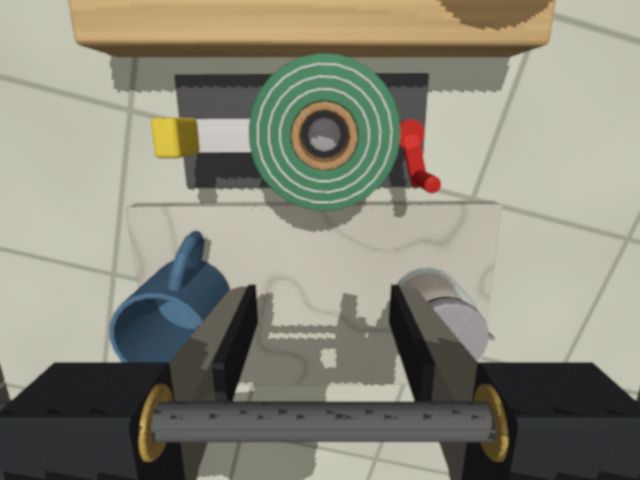

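```bash
python3 -m creep '[0,0,0.02,0,0,0, 0,0,0.05,0,0,0, 0,0,0.08,0,0,0, 0,0,0.097,0,0,0, 0,0,0.103,0,0,0, 0,0,0.103,0,0,0, 0,0,0.103,0,0,0]' 64; python3 - <<'E'
from h import *
s=arm.get_state(); r=s["ee_pos"][:2]-S; print(s["ee_pos"],r@XS,r@YS)
q=INLAY-S; print("inlay stand",q@XS,q@YS); go(INLAY-YS*.046,.067,0)
E
```

```text
t: 15.18
ee_pos: [0.5574, -0.1624, 0.0685]
tool_rot: [1.923, 2.482, 0.001]
force: [-0.3, -0.1, 2.0]
width: 0.0643
grasp_force: 0.0
[ 0.55742118 -0.16241176  0.06851281] 0.0001262928249672434 -0.07651367135345734
inlay stand -0.007228421949151374 0.14735097528053565
shift [ 0.1779 -0.0069  0.0013] turn [0.001 0.001 0.003]
```

```bash
python3 -m creep '[0.008,0,0.001,0,0,0, 0.018,0,0.001,0,0,0, 0.026,0,0.001,0,0,0, 0.034,0,0.001,0,0,0, 0.042,0,0.001,0,0,0, 0.050,-0.001,0.001,0,0,0, 0.058,-0.001,0.001,0,0,0, 0.066,-0.002,0.001,0,0,0, 0.074,-0.002,0.001,0,0,0, 0.082,-0.003,0.001,0,0,0]' 64; python3 -m creep '[0.008,0,0,0,0,0, 0.016,-0.001,0,0,0,0, 0.024,-0.001,0,0,0,0, 0.032,-0.002,0,0,0,0, 0.040,-0.002,0,0,0,0, 0.048,-0.003,0,0,0,0, 0.056,-0.003,0,0,0,0, 0.064,-0.004,0,0,0,0, 0.072,-0.004,0,0,0,0, 0.076,-0.004,0,0,0,0]' 64; python3 - <<'E'
from h import *
s=arm.get_state(); r=s["ee_pos"][:2]-S; print(r@XS,r@YS)
go(INLAY-YS*.046,.067,0)
for n in("top","side"):
    c=grab(n); np.savez(n+"3.npz",**c); m=blob(c,"green",(220,150,460,400)); q=top(c,m,"green"); e=edge_circle(c,m,.085); print(e)
    cv2.imwrite("pics/%s3.png"%n,c["color"][100:450,160:560,::-1])
E
```

```text
t: 16.42
ee_pos: [0.5334, -0.0833, 0.0668]
tool_rot: [1.924, 2.483, 0.0]
force: [0.4, -2.9, 2.9]
width: 0.064
grasp_force: 1.7
t: 17.68
ee_pos: [0.5102, -0.0104, 0.0666]
tool_rot: [-1.923, -2.484, 0.0]
force: [-0.7, -0.4, -1.2]
width: 0.0642
grasp_force: 0.7
-0.00803767155448164 0.08247988706121502
shift [ 0.0189  0.0009 -0.0004] turn [-0.    -0.     0.003]
green 1108 z97 0.0892 mean [0.4891 0.0487 0.0877] rect [489.7  46.2] [93.6 63.4] 35.7
(array([0.49612089, 0.04020123]), np.float64(0.042605618190836116))
green 2654 z97 0.0853 mean [0.4952 0.0384 0.0835] rect [497.8  34.2] [92.1 97.8] 29.1
(array([0.49427365, 0.04463017]), np.float64(0.05368371553832268))
```

View pics/side3.png

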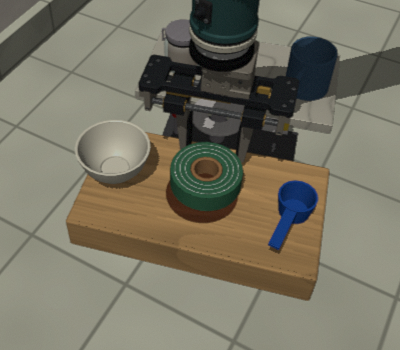

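The roll is flat on the board, about 18.7 mm short of the inlay, so I'll finish the push.

```bash
python3 -m creep '[0.004,0,0,0,0,0, 0.009,0,0,0,0,0, 0.013,0,0,0,0,0, 0.0165,0,0,0,0,0, 0.0185,0,0,0,0,0, 0.0185,0,0,0,0,0, 0.0185,0,0,0,0,0]' 64; python3 - <<'E'
from h import *
go(INLAY-YS*.046,.067,0)
c=grab("side"); m=blob(c,"green",(220,150,460,400)); q=top(c,m,"green")
E
```

```text
t: 18.65
ee_pos: [0.5058, 0.0072, 0.0665]
tool_rot: [-1.924, -2.483, -0.0]
force: [-0.7, -0.1, 0.2]
width: 0.0639
grasp_force: 0.0
shift [ 0.0008  0.0008 -0.0005] turn [ 0.    -0.     0.003]
green 2723 z97 0.0853 mean [0.491  0.0564 0.0834] rect [493.3  52.4] [92.5 95.5] 24.4
```

Centred within about 2 mm. I'll back off and move above the handle with the fingers closed.

```bash
python3 -m creep '[-0.01,0,0,0,0,0, -0.03,0,0,0,0,0, -0.05,0,-0.01,0,0,0, -0.05,0,-0.05,0,0,0, -0.05,0,-0.09,0,0,0, -0.05,0,-0.11,0,0,0, -0.05,0,-0.11,0,0,0]' 64; python3 - <<'E'
from h import *
go(stand(-95,1),.115,0)
c=grab("top"); box=(360,220,460,360); top(c,blob(c,"yellow",box),"y")
c=grab("side"); m=blob(c,"green",(220,150,460,400)); q=top(c,m,"green")
E
```

```text
t: 19.58
ee_pos: [0.5194, -0.0424, 0.1779]
tool_rot: [1.924, 2.48, 0.002]
force: [-0.4, 0.6, -1.0]
width: 0.0639
grasp_force: 0.0
shift [-0.048  -0.0882  0.0627] turn [0.003 0.002 0.002]
y 1 z97 0.2843 mean [ 0.4514 -0.0297  0.2843] rect [451.4 -29.7] [0. 0.] 0.0
green 2691 z97 0.0853 mean [0.4908 0.0571 0.0834] rect [493.4  52.8] [93.2 94.7] 48.8
```

```bash
python3 -m creep '[-0.015,-0.025,0,0,0,0, -0.03,-0.055,0,0,0,0, -0.045,-0.08,0,0,0,0, -0.048,-0.088,0.01,0,0,0, -0.048,-0.088,0.035,0,0,0, -0.048,-0.088,0.055,0,0,0, -0.048,-0.088,0.0625,0,0,0, -0.048,-0.088,0.0625,0,0,0]' 0; python3 - <<'E'
from h import *
s=arm.get_state(); go(stand(-95,1),.055,0,s)
E
```

```text
t: 20.68
ee_pos: [0.4449, -0.1092, 0.1133]
tool_rot: [-1.922, -2.483, -0.0]
force: [-0.2, -0.8, 0.9]
width: 0.0001
grasp_force: 0.0
shift [-0.0019  0.0008  0.0583] turn [-0.001 -0.001  0.004]
```

```bash
python3 -m creep '[0,0,0.007,0,0,0, 0,0,0.013,0,0,0, 0,0,0.020,0,0,0, 0,0,0.027,0,0,0, 0,0,0.034,0,0,0, 0,0,0.041,0,0,0, 0,0,0.047,0,0,0, 0,0,0.053,0,0,0, 0,0,0.057,0,0,0, 0,0,0.058,0,0,0]' 0; python3 -m creep '[0,0,0.001,0,0,0, 0,0,0.001,0,0,0]' 0
```

```text
t: 21.92
ee_pos: [0.4456, -0.11, 0.0563]
tool_rot: [1.923, 2.483, 0.001]
force: [-0.9, 0.1, 9.1]
width: 0.0002
grasp_force: 4.6
t: 22.18
ee_pos: [0.4456, -0.1101, 0.0561]
tool_rot: [1.923, 2.482, -0.0]
force: [-2.5, 0.7, 13.8]
width: 0.0004
grasp_force: 6.9
```

The lifter is at its bottom (z 0.056, force rising). Now I'll find the pin.

```bash
python3 -m creep '[0,0,-0.02,0,0,0, 0,0,-0.06,0,0,0, 0,0,-0.10,0,0,0, 0,0,-0.10,0,0,0]' 0; python3 - <<'E'
from h import *
for n,box in (("top",(360,200,480,360)),("side",(300,130,470,260))):
    c=grab(n)
    try:
        m=blob(c,"red",box); p=pts(c,m); q=p[p[:,2]>.07]
        r=q[:,:2]-S; print(n,len(p),len(q),r.mean(0)@XS,r.mean(0)@YS,p[:,2].max())
    except Exception as e: print(n,e)
    try: top(c,blob(c,"yellow",box),"yellow")
    except Exception as e: print(n,e)
go(stand(75,-29),.16,-45)
E
```

```text
t: 22.68
ee_pos: [0.4468, -0.1106, 0.1574]
tool_rot: [1.922, 2.479, 0.002]
force: [0.5, 1.1, -0.7]
width: 0.0003
grasp_force: 0.0
top 170 0 nan nan 0.05764912611784867
yellow 68 z97 0.0594 mean [ 0.4464 -0.1045  0.0608] rect [440.2 -99.3] [13.7 37.5] 43.3
side 149 0 nan nan 0.052869129787293634
yellow 310 z97 0.0560 mean [ 0.4456 -0.1104  0.054 ] rect [ 445.8 -111.4] [15.4 24.1] 14.3
shift [-0.0312  0.1712 -0.0052] turn [-0.     0.001  0.752]<stdin>:6: RuntimeWarning: Mean of empty slice.
  ret = um.true_divide(
```

```bash
python3 -m creep '[-0.01,0.03,-0.005,0,0,0.15, -0.015,0.07,-0.005,0,0,0.3, -0.02,0.11,-0.005,0,0,0.45, -0.025,0.14,-0.005,0,0,0.6, -0.03,0.16,-0.005,0,0,0.75, -0.031,0.171,-0.005,0,0,0.75, -0.031,0.171,-0.005,0,0,0.75, -0.031,0.171,-0.005,0,0,0.75]' 36; python3 - <<'E'
from h import *
s=arm.get_state(); print(s["ee_pos"])
for n,box in (("side",(300,130,470,260)),("wrist",(0,0,640,480)),("top",(360,200,480,360))):
    c=grab(n); hsv=cv2.cvtColor(c["color"],cv2.COLOR_RGB2HSV)
    m=cv2.inRange(hsv,(0,170,60),(6,255,255))>0; k=np.zeros_like(m); k[box[1]:box[3],box[0]:box[2]]=1
    p=pts(c,m&k); r=p[:,:2]-S; x=r@XS*1e3; y=r@YS*1e3
    near=(np.hypot(x-62,y)<60)
    for lo,hi in((.04,.056),(.06,.082),(.084,.096)):
        j=near&(p[:,2]>lo)&(p[:,2]<hi)
        if j.sum(): print(n,lo,j.sum(),"x",x[j].min().round(),x[j].mean().round(1),x[j].max().round(),"y",y[j].min().round(),y[j].mean().round(1),y[j].max().round())
    if n=="wrist": cv2.imwrite("pics/wrist4.png",c["color"][:,:,::-1])
go(stand(75,-29),.066,-45)
E
```

```text
t: 23.78
ee_pos: [0.6174, -0.0974, 0.1595]
tool_rot: [-2.726, -1.559, 0.002]
force: [0.2, -0.5, -1.1]
width: 0.036
grasp_force: 0.0
[ 0.6173542  -0.09743548  0.15950067]
side 0.04 200 x 51.0 63.4 74.0 y -28.0 -5.9 10.0
side 0.06 62 x 65.0 69.4 74.0 y -29.0 -25.7 -23.0
side 0.084 38 x 65.0 69.7 75.0 y -35.0 -28.9 -24.0
wrist 0.04 1010 x 54.0 66.6 79.0 y -37.0 -9.2 9.0
wrist 0.06 137 x 69.0 74.7 77.0 y -34.0 -27.8 -25.0
wrist 0.084 218 x 67.0 72.6 77.0 y -36.0 -30.1 -25.0
top 0.04 3 x 67.0 68.1 69.0 y -39.0 -37.6 -37.0
shift [0.0001 0.0005 0.0942] turn [-0.     0.     0.003]
```

View pics/wrist4.png

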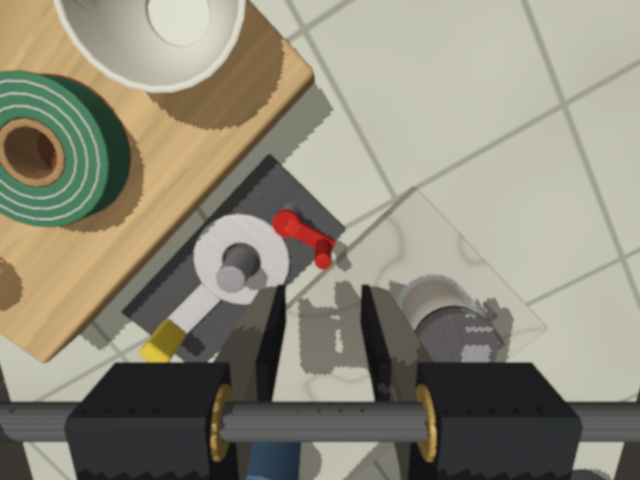

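The lifter is down and empty, the roll is on the board, and the pin is at about stand (72,-30), i.e. θ≈1.88. I'll lower over it.

```bash
python3 - <<'E'
from h import *
d=go(stand(72,-30),.066,-45)
C=R.from_rotvec(arm.get_state()["tool_rot"]).inv()
for t in np.linspace(1.88,-.08,11): 
    v=stand(62-32*np.cos(t),-32*np.sin(t))-stand(72,-30); print(C.apply([*v,0]).round(4))
E
```

```text
shift [-0.0027 -0.0009  0.0942] turn [-0.     0.     0.003]
[-0.0005  0.0002  0.    ]
[-0.0058 -0.0033  0.    ]
[-0.0103 -0.0076  0.    ]
[-0.0138 -0.0128  0.    ]
[-0.0163 -0.0186  0.    ]
[-0.0176 -0.0247  0.    ]
[-0.0177 -0.0309  0.    ]
[-0.0165 -0.0371  0.    ]
[-0.0142 -0.0429  0.    ]
[-0.0108 -0.0482  0.    ]
[-0.0064 -0.0527  0.    ]
```

```bash
python3 -m creep '[-0.002,-0.001,0.01,0,0,0, -0.0027,-0.001,0.035,0,0,0, -0.0027,-0.001,0.06,0,0,0, -0.0027,-0.001,0.08,0,0,0, -0.0027,-0.001,0.092,0,0,0, -0.0027,-0.001,0.094,0,0,0, -0.0027,-0.001,0.094,0,0,0]' 36; python3 -m creep '[0,0,0,0,0,0, 0,0,0,0,0,0, 0,0,0,0,0,0]' 17; python3 -m creep '[-0.0058,-0.0033,0,0,0,0, -0.0103,-0.0076,0,0,0,0, -0.0138,-0.0128,0,0,0,0, -0.0163,-0.0186,0,0,0,0, -0.0176,-0.0247,0,0,0,0, -0.0177,-0.0309,0,0,0,0, -0.0165,-0.0371,0,0,0,0, -0.0142,-0.0429,0,0,0,0, -0.0108,-0.0482,0,0,0,0, -0.0064,-0.0535,0,0,0,0]' 17; python3 -m creep '[0.001,-0.001,0,0,0,0, 0.001,-0.001,0,0,0,0]' 17
```

```text
t: 24.8
ee_pos: [0.6166, -0.0991, 0.0665]
tool_rot: [2.728, 1.558, 0.001]
force: [-0.5, 0.5, 0.5]
width: 0.0362
grasp_force: 0.0
t: 25.18
ee_pos: [0.6163, -0.0992, 0.0664]
tool_rot: [2.728, 1.558, 0.001]
force: [-0.9, -1.3, 0.1]
width: 0.0168
grasp_force: 0.0
t: 26.42
ee_pos: [0.567, -0.0774, 0.0661]
tool_rot: [2.727, 1.558, 0.0]
force: [6.2, -12.7, -3.2]
width: 0.0173
grasp_force: 6.2
t: 26.68
ee_pos: [0.5673, -0.0775, 0.0662]
tool_rot: [2.726, 1.556, 0.001]
force: [2.8, -5.8, -0.8]
width: 0.017
grasp_force: 2.7
```

Pressed against the stop. I'll open, rise and check.

```bash
python3 -m creep '[0,0,0,0,0,0, 0,0,0,0,0,0, 0,0,0,0,0,0]' 34; python3 -m creep '[0,0,-0.02,0,0,0, 0,0,-0.06,0,0,0, 0,0,-0.10,0,0,0, 0,0,-0.14,0,0,0, 0,0,-0.15,0,0,0, 0,0,-0.15,0,0,0]' 34; python3 - <<'E'
from h import *
c=grab("side"); top(c,blob(c,"yellow",(300,130,470,260)),"y"); top(c,blob(c,"green",(220,150,460,400)),"g")
cv2.imwrite("pics/side5.png",c["color"][100:400,160:560,::-1])
E
```

```text
t: 27.05
ee_pos: [0.5662, -0.0752, 0.0659]
tool_rot: [-2.727, -1.559, 0.0]
force: [-0.0, -0.4, -0.0]
width: 0.034
grasp_force: 0.0
t: 27.8
ee_pos: [0.5666, -0.0761, 0.2169]
tool_rot: [2.727, 1.557, 0.002]
force: [-0.0, 0.2, 0.8]
width: 0.0337
grasp_force: 0.0
y 305 z97 0.0561 mean [ 0.4455 -0.1104  0.054 ] rect [ 445.9 -111.5] [15.1 24.9] 16.3
g 2688 z97 0.0853 mean [0.4909 0.0569 0.0834] rect [493.1  53. ] [92.6 94.7] 24.2
```

View pics/side5.png

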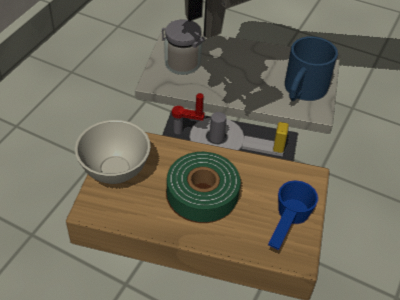

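The picture shows the red arm back over the lifter, the lifter down, the roll centred on the inlay and the other objects where they were.

```bash
python3 -c "
from bench import arm
print(arm.close_job())"
```

```text
the job is handed in; nothing more can be done
None
```

I handed the job in at about 28 s. On my last camera check the roll stood flat, about 2 mm from the inlay centre, with the lifter fully down, the red arm back at its stop and nothing else shifted; the hand-in returned no verdict.

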